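Take the left-hand nut off the label unwinder

TASK

The orange nut that holds the label roll has a left-hand thread: unscrew it by turning it clockwise until the white line on its rim meets the white line engraved on the end plate, then lift it off the spindle and stand it upright in the red basket. Work gently: do not force the thread by pulling up, pressing or jamming the nut, do not drop it, and leave the other things on the table where they are.

Things in the scene. Friction and masses are not known exactly. Their poses are not given: they have to be found in the camera images.
- nut: Orange left-hand nut, 0.16 kg. Origin: centre of its flat underside, z along its axis. Round skirt 47 mm across and 25 mm high, closed on top, with a rim 64 mm across and 4 mm thick at the bottom. On top a bar grip 52 mm long (along the nut's own x), 14 mm wide (y), from 25 to 57 mm above the underside. 1.5 mm of sideways play on the spindle.
- nut_grip (a point): Middle of the rubber-coated bar grip, on the axis, 47 mm above the underside. A sprung rubber-faced plate pushes the nut up, so the thread drags (about 0.2 N m): grip at about 25 N. The thread drives the nut up several mm as it turns; a grip that does not follow by feel jams it (20 N more is too much). Let go, it stays; once free, the spring lifts it a little.
- nut_line (a point): Point on the white line on the nut's rim, 30 mm from the nut's axis along the nut's own +x (one end of the bar; the bar's top has a white stripe on that end too).
- label_stand: Label unwinder, fixed to the table: grey base 130 mm square, white paper roll 100 mm across, grey end plate 110 mm across with its top 59 mm above the table, upright steel spindle 31 mm across its thread, its end 84 mm above the table. Origin: on the spindle's axis at table height. Screwed home, the nut's underside is 67 mm above the table.
- open_line (a point): Point at the inner end of the white line engraved on the end plate, 30 mm from the spindle's axis: when the nut's line points this way the thread is free. It is 155 degrees clockwise, seen from above, from the red line; the thread lets go some 10 degrees before.
- locked_line (a point): The same for the red line on the end plate, 30 mm from the axis: the nut's line points here when it is screwed home, as at the start.
- red_basket: Red open basket, loose, 200 mm (x) by 160 mm (y), 45 mm high, walls and floor 4 mm. Origin: centre of its underside. Nothing in it.
- white_basket: White basket of the same size, loose: leave alone.
- clear_box: Small clear box, 110 x 80 x 45 mm, loose: leave alone.
- tape_roll: Yellow roll of tape lying flat, 90 mm in diameter, 24 mm high, loose: leave alone.
- glue_jar: Closed jar, 60 mm in diameter, 80 mm high, loose: leave alone.
- screwdriver: Screwdriver lying on the table: leave alone.
- paper_core: Cardboard core standing on end, 60 mm in diameter, 60 mm high, loose: leave alone.
Not all that is in view belongs to the job. What is meant by the nut is not yellow, and is the smaller of those in its own colour.

How it is judged:
By the outcome, as a careful person would: the job done as asked, in the order asked, and still so for the second after the job is handed in, with the robot touching nothing.
It also fails if it takes over 67 s, if anything falls off the work surface, if the arm or the gripper's body presses on something with over 40 N, if the wrist force passes 120 N, or if a joint passes its speed limit or range.

ROBOT

A 7-joint arm with a two-finger parallel gripper is mounted at the origin on the work surface. World frame = base frame: x ahead of the robot, y to its left, z up, the work surface at z = 0. Lengths are in m, angles in degrees, forces in N, time in s.
With the tool pointing down it reaches from about 0.425 to 0.8 m from the base axis. Payload 8.3 kg.
Tool frame: the origin (TCP) lies midway between the tips of the shut fingers; the grasp point (between the pads) lies 19 mm behind it; z points along the fingers, y is the direction in which the jaws open and shut (so a half turn about z gives the same grasp; the last joint's range is limited). The gripper opens to 85 mm and grips with 20 to 120 N. Pads are 22 mm wide; open, the fingers measure 114 mm over their backs; the gripper's body (76 mm by 85 mm) begins 54 mm behind the grasp point. The pads swing forward as they close: fully open they stand 13 mm farther back than shut.
Start: joints at [-71.729, 21.967, 0.94, 78.501, -0.361, 79.538, -2.664], TCP at [0.233, 0.58, 0.231] pointing down, gripper open.
Joint ranges: [-169.22, 169.22], [-14.56, 117.87], [-87.37, 89.26], [10.42, 133.3], [-82.24, 262.24], [0.94, 117.77], [-172.7, 172.7]. Speed limits (degrees/s): [136.94, 136.94, 172.46, 172.46, 180, 180, 180].

INTERFACE

Orientations are given as a 3x3 rotation matrix whose columns are the frame's x, y, z axes.
In Python, from station import robot gives the robot as it stands.
- The arm moves only by the tool arm_command, never from a script. Its argument "moves" is one flat list of numbers, 6 for each row, row after row: the shift along the tool's x, y, z in m, then the turn, a rotation vector about the tool's x, y, z in degrees. In form: [dx, dy, dz, rx, ry, rz, dx, dy, dz, rx, ry, rz, ...]. A call has 1 to 8 rows; each row is the pose to reach, as a shift and turn from the pose commanded when the call began, along the tool's axes at that moment; what a row does not reach only later rows make up. A row lasts 1/8 s, in which the tool goes at most 62.5 mm and 10.7 degrees, less where a joint would pass 70% of its speed; a pose out of reach is approached as far as the arm can. A call with a gripper value outside its range is refused whole. "jaw" is the gripper's target within -1 to 1 (fully open at 1, half-way at 0, shut at -1), set as the call begins (left out, the last holds). The fingers move at their own pace and stop on an object; "grip_force" is the grip in N (left out, the last holds). Time passes only in rows, so rows that repeat a pose let the fingers close. It gives the time, the measured TCP pose, the force and the opening at its end, in the units of the state.
- robot.state(): the state, without advancing time (a new reading comes with each control period).
- robot.camera(name): name is "scene" or "side" or "wrist"; returns (picture, depth): 420x560x3 uint8, red, green, blue; 420x560 float32, m along the optical axis (not along the pixel's ray), 0 where there is no reading.
- robot.camera_info(name): a dict with "vertical_fov" (degrees; the focal length in pixels is half the picture's height over the tangent of half this angle, whatever the lens; pixels are square), "cx", "cy" (the principal point, pixels), "world_to_cam" (4x4, takes a point from world to camera coordinates). Camera axes: x right, y down, z forward; pixel columns grow to the right and rows downward; lengths in m; the calibration is good to about 2 mm. A picture is of the moment at which its call begins: read the wrist's pose just before it. camera_info takes no time and is no camera call; for the wrist camera it gives the pose at the moment of the call.
- robot.sign_off(): hands the job in, once; it reports no verdict.
The state is a dict: "time_s": time; "joint_pos": joint angles; "qvel": joint speeds; "joint_torque": joint torques, N m; "eef_pos": TCP position; "tcp_rot": TCP orientation; "ft_force": force on the tool from outside, world axes, zero at the start; "wrist_torque": the same for the moment, N m; "width": finger opening in m.
Only numpy, scipy, OpenCV 4.12 (cv2) and the standard library are available. Lean on these libraries where they do the work, as an engineer would, in place of code of your own. Each camera call takes 0.05 s, during which the arm holds its last target. There are 200 camera calls.

## Working session

There is one attempt and no reset: what is moved stays moved. The work goes in short steps, Python scripts to look and compute and a tool call to move; the robot and the scene stay as the last step left them, time stands still between calls to the robot, and variables do not carry over. Pictures are saved under pics/ and viewed, about 8 in all and at most 12, crops included, and the job is handed in when it is done.

Besides the shell and the picture viewer there is one more tool, called after "Request:" as name(argument=value, ...), one argument or row to a line, values as JSON. arm_command: Moves the arm, as the interface text tells. Its arguments: {"type":"object","properties":{"moves":{"type":"array"},"jaw":{"type":"number"},"grip_force":{"type":"number"}},"required":["moves"]}

```bash
mkdir -p pics
cat > h.py <<'E'
import numpy as np,cv2
from station import robot
def snap(n):
    i=robot.camera_info(n); p,d=robot.camera(n); return p,d,i
def ray(i,u,v):
    f=210/np.tan(np.radians(i["vertical_fov"]/2)); M=np.linalg.inv(np.array(i["world_to_cam"]))
    r=M[:3,:3]@np.array([(u-i["cx"])/f,(v-i["cy"])/f,1]); return M[:3,3],r
def onz(i,u,v,z):
    o,r=ray(i,u,v); return o+r*(z-o[2])/r[2]
def pt(i,d,u,v):
    o,r=ray(i,u,v); return o+r*d[int(v),int(u)]
def proj(i,P):
    f=210/np.tan(np.radians(i["vertical_fov"]/2)); M=np.array(i["world_to_cam"]); c=M[:3,:3]@P+M[:3,3]
    return c[:2]/c[2]*f+[i["cx"],i["cy"]]
def save(n,p): cv2.imwrite("pics/"+n+".png",p[:,:,::-1])
E
python3 - <<'E'
from h import *
for n in ["scene","side"]:
    p,d,i=snap(n); save(n+"0",p); np.savez(n+"0",p=p,d=d,i=np.array(i,dtype=object)); print(n,i)
s=robot.state(); print(s)
E
```

```text
scene {'vertical_fov': 48.985403842995616, 'cx': 284.7123728420234, 'cy': 210.8711878052125, 'world_to_cam': array([[-0.54827365,  0.83608403, -0.01896037,  0.26829488],
       [ 0.56322475,  0.35239333, -0.74739335, -0.21917649],
       [-0.61820214, -0.42045503, -0.6641112 ,  1.77513748],
       [ 0.        ,  0.        ,  0.        ,  1.        ]])}
side {'vertical_fov': 53.74937251696758, 'cx': 277.6277172496686, 'cy': 211.6777589175501, 'world_to_cam': array([[ 0.86632879, -0.4993572 , -0.01080785, -0.4293584 ],
       [-0.30786075, -0.51681447, -0.798827  ,  0.25328219],
       [ 0.39331436,  0.69537414, -0.60146373,  1.00984348],
       [ 0.        ,  0.        ,  0.        ,  1.        ]])}
{'time_s': 0.1, 'joint_pos': array([-71.72891667,  22.01013189,   0.93886226,  78.5550096 ,
        -0.36001378,  79.53739031,  -2.6631372 ]), 'qvel': array([-0.00963728, -0.00366484,  0.05939047, -0.09744278, -0.01352296,
       -0.10951453,  0.06368625]), 'joint_torque': array([ 3.38461621e-03, -6.29130292e+01,  8.47637672e-01, -3.72764647e+01,
        1.67239521e-02,  1.03152171e-02, -2.72883403e-05]), 'eef_pos': array([0.23267368, 0.57959379, 0.23038444]), 'tcp_rot': array([[-9.28027157e-01,  3.72512051e-01, -6.06337434e-04],
       [ 3.72512542e-01,  9.28025726e-01, -1.63064728e-03],
       [-4.47390249e-05, -1.73915326e-03, -9.99998487e-01]]), 'ft_force': array([-0.25365778, -0.34407411, -0.60676306]), 'wrist_torque': array([-0.05794915, -0.01460755, -0.01264145]), 'width': 0.08576293577751196}
```

View pics/scene0.png

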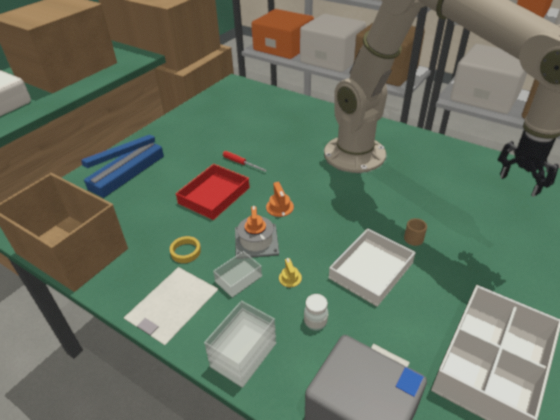

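View pics/side0.png

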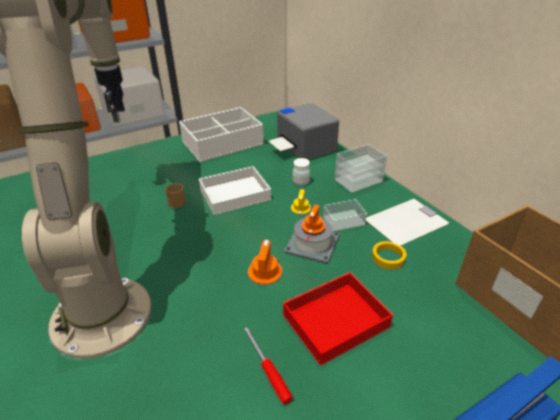

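The scene view shows the nut on the stand at about (256,222) and the red basket at about (213,191). A larger orange decoy is at (280,200) and a yellow one at (290,273). The side view agrees, with the nut at (314,222) and the basket at (337,315).

Run:
```python
from h import *
for n in ["scene","side"]:
    z=np.load(n+"0.npz",allow_pickle=True); p,d,i=z["p"],z["d"],z["i"].item()
    h=cv2.cvtColor(p,cv2.COLOR_RGB2HSV)
    boxes={"scene":[("nut",244,204,268,234),("red",172,162,252,220),("big",264,180,298,216)],"side":[("nut",298,200,328,236),("red",280,272,394,360),("big",245,235,285,285)]}[n]
    f=lambda u0,v0,u1,v1:np.stack(np.meshgrid(np.arange(u0,u1),np.arange(v0,v1)),-1).reshape(-1,2)
    for nm,*b in boxes:
        uv=f(*b); H=h[uv[:,1],uv[:,0]].astype(int); D=d[uv[:,1],uv[:,0]]
        m=(H[:,1]>150)&(H[:,2]>90)&(D>0)
        m&=((H[:,0]<4)|(H[:,0]>174)) if nm=="red" else ((H[:,0]>=4)&(H[:,0]<18))
        P=np.array([pt(i,d,u,v) for u,v in uv[m]])
        print(n,nm,m.sum(),"min",P.min(0).round(3),"max",P.max(0).round(3),"med",np.median(P,0).round(3))
        if nm=="red":
            Q=P[(P[:,2]>.035)&(P[:,2]<.055)]
            r=cv2.minAreaRect((Q[:,:2]*1000).astype(np.float32)); print(" rim",r,len(Q))
            m2=((H[:,0]<4)|(H[:,0]>174))&(H[:,1]>150)
            c=cv2.boxPoints(cv2.minAreaRect(uv[m2].astype(np.float32))); print(" img corners",c.round(0).tolist())
        else:
            T=P[P[:,2]>.035 if nm=="big" else P[:,2]>.1]
            print(" bar",len(T),T.mean(0).round(4), cv2.fitLine((T[:,:2]*1000).astype(np.float32),2,0,.01,.01)[:2].ravel() if len(T)>3 else "")
```

```text
scene nut 298 min [ 0.431 -0.11   0.004] max [ 0.619 -0.01   0.131] med [ 0.601 -0.031  0.088]
 bar 62 [ 0.6001 -0.0317  0.1196] [0.7959816 0.6053208]
scene red 2264 min [ 0.284 -0.385 -0.003] max [ 0.584 -0.217  0.051] med [ 0.478 -0.309  0.011]
 rim ((482.23309326171875, -298.96502685546875), (203.8286590576172, 164.31517028808594), 0.4017857313156128) 395
 img corners [[173.0, 196.0], [233.0, 149.0], [259.0, 182.0], [199.0, 229.0]]
scene big 471 min [ 0.378 -0.111  0.002] max [ 0.459 -0.027  0.087] med [ 0.432 -0.061  0.034]
 bar 228 [ 0.4235 -0.0664  0.0558] [0.5388984  0.84237075]
side nut 392 min [ 0.554 -0.075 -0.003] max [0.696 0.114 0.127] med [ 0.579 -0.055  0.091]
 bar 105 [ 0.5832 -0.0482  0.1176] [0.80087906 0.5988261 ]
side red 5655 min [ 0.379 -0.382 -0.001] max [ 0.581 -0.221  0.049] med [ 0.484 -0.299  0.006]
 rim ((479.74017333984375, -302.12908935546875), (160.19357299804688, 199.73934936523438), 89.97830200195312) 834
 img corners [[279.0, 305.0], [361.0, 260.0], [396.0, 323.0], [314.0, 368.0]]
side big 894 min [ 0.367 -0.117 -0.003] max [0.484 0.025 0.087] med [ 0.403 -0.091  0.034]
 bar 414 [ 0.4086 -0.0823  0.058 ] [0.74728996 0.6644981 ]
```

Request:
arm_command(
  moves=[-0.047,-0.037,0,0,0,0,-0.094,-0.074,0,0,0,0,-0.141,-0.111,0,0,0,0,-0.188,-0.148,0,0,0,0,-0.235,-0.185,0,0,0,0,-0.282,-0.222,0,0,0,0,-0.329,-0.259,0,0,0,0,-0.376,-0.296,0,0,0,0],
  jaw=1,
  grip_force=25,
)

```text
time_s: 1.1
eef_pos: [0.4719, 0.1634, 0.2312]
tcp_rot: [[-0.928, 0.372, -0.0], [0.372, 0.928, 0.0], [0.0, -0.0, -1.0]]
ft_force: [0.9, 1.1, -0.1]
width: 0.0856
```

Request:
arm_command(
  moves=[-0.047,-0.037,0,0,0,-8,-0.094,-0.074,0,0,0,-17,-0.141,-0.111,0,0,0,-26,-0.188,-0.147,0,0,0,-35,-0.188,-0.147,0,0,0,-44,-0.188,-0.147,0,0,0,-52,-0.188,-0.147,0,0,0,-60,-0.188,-0.147,0,0,0,-60],
)

```text
time_s: 2.1
eef_pos: [0.5909, -0.0413, 0.2308]
tcp_rot: [[-0.787, -0.617, -0.001], [-0.617, 0.787, 0.0], [0.001, 0.001, -1.0]]
ft_force: [-0.4, -0.2, -0.5]
width: 0.0851
```

Run:
```python
from h import *
s=robot.state(); print(s["eef_pos"],s["joint_pos"].round(1),s["tcp_rot"].round(3),s["ft_force"])
p,d,i=snap("wrist"); save("w1",p); np.savez("w1",p=p,d=d,i=np.array(i,dtype=object)); print(i)
h=cv2.cvtColor(p,cv2.COLOR_RGB2HSV)
```

```text
[ 0.5909474  -0.04128838  0.23084175] [-16.   18.5  22.   84.8  -7.   78.1 134.4] [[-0.787 -0.617 -0.001]
 [-0.617  0.787  0.   ]
 [ 0.001  0.001 -1.   ]] [-0.35272015 -0.21189379 -0.5149032 ]
{'vertical_fov': 64.7131519275616, 'cx': 285.55758212492094, 'cy': 206.02789698448547, 'world_to_cam': array([[-6.16891750e-01,  7.87047593e-01,  8.10057281e-04,
         3.97184463e-01],
       [ 7.55488226e-01,  5.91866202e-01,  2.80948287e-01,
        -4.57690909e-01],
       [ 2.20640228e-01,  1.73926669e-01, -9.59722566e-01,
         2.54956642e-01],
       [ 0.00000000e+00,  0.00000000e+00,  0.00000000e+00,
         1.00000000e+00]])}
```

View pics/w1.png

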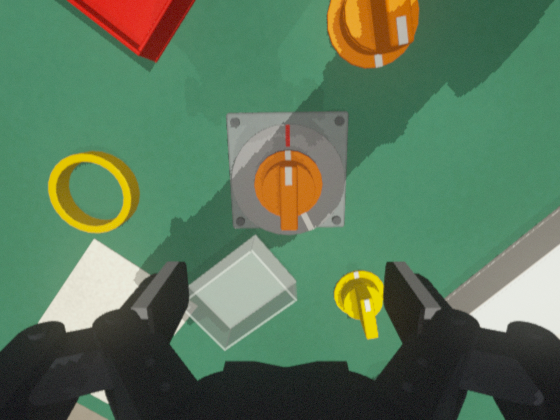

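The wrist view shows the nut at about (289,185) with its line under the red line at (288,135). The white plate line is at (307,221), clockwise, which is consistent.

Run:
```python
from h import *
z=np.load("w1.npz",allow_pickle=True); p,d,i=z["p"],z["d"],z["i"].item()
h=cv2.cvtColor(p,cv2.COLOR_RGB2HSV)
m=((h[:,:,0]>=4)&(h[:,:,0]<18)&(h[:,:,1]>150)&(h[:,:,2]>90)).astype(np.uint8)
b=np.zeros_like(m); b[140:240,245:335]=1; m&=b
v,u=np.nonzero(m); P=np.array([pt(i,d,a,c) for a,c in zip(u,v)]); print(P.min(0),P.max(0))
R=P[(P[:,2]>.062)&(P[:,2]<.08)]
(c,r)=cv2.minEnclosingCircle((R[:,:2]*1000).astype(np.float32)); print("rim",c,r,len(R),np.median(R[:,2]))
# image-based bar top: points z>.115, incl white stripe
uv=np.array([(a,c) for c in range(140,240) for a in range(245,335) if d[c,a]>0])
A=np.array([pt(i,d,a,c) for a,c in uv]); T=A[(A[:,2]>.115)&(A[:,2]<.135)]
print("bar",cv2.minAreaRect((T[:,:2]*1000).astype(np.float32)),T.mean(0),np.median(T[:,2]))
print("plate",np.median(A[(A[:,2]>.05)&(A[:,2]<.064)][:,2]))
w=(h[:,:,1]<40)&(h[:,:,2]>180); w[:,:296]=0;w[:,325:]=0;w[:208]=0;w[235:]=0
vv,uu=np.nonzero(w);L=np.array([onz(i,a,b,.059) for a,b in zip(uu,vv)]);print("wline",len(L),L.mean(0) if len(L) else'')
rd=((h[:,:,0]<4)|(h[:,:,0]>172))&(h[:,:,1]>120); rd[:,:275]=0;rd[:,300:]=0;rd[:115]=0;rd[150:]=0
vv,uu=np.nonzero(rd);K=np.array([onz(i,a,b,.059) for a,b in zip(uu,vv)]);print("red",len(K),K.mean(0) if len(K) else'')
C=np.array([*c,0])/1000
g=lambda Q:np.degrees(np.arctan2(*(Q-C)[[1,0]]))
print(g(L.mean(0)),g(K.mean(0)))
```

```text
[ 0.53454622 -0.08605505  0.05773378] [ 0.61744191 -0.011203    0.37295338]
rim (586.1502685546875, -42.647422790527344) 31.60089111328125 1144 0.07130601233964648
bar ((586.2677612304688, -42.59754943847656), (51.53146743774414, 13.899100303649902), 38.83009719848633) [ 0.58504527 -0.04342034  0.12404317] 0.12419577434557574
plate 0.058615002373962555
wline 82 [ 0.60581248 -0.00251799  0.059     ]
red 87 [ 0.55182267 -0.06991835  0.059     ]
63.89653480375124 -141.53527001532618
```

Request:
arm_command(
  moves=[0.0046,0.0019,0.03,0,0,-0.5,0.0046,0.0019,0.07,0,0,-0.5,0.0046,0.0019,0.1,0,0,-0.5,0.0046,0.0019,0.12,0,0,-0.5,0.0046,0.0019,0.135,0,0,-0.5,0.0046,0.0019,0.135,0,0,-0.5,0.0046,0.0019,0.135,0,0,-0.5],
)

```text
time_s: 3.02
eef_pos: [0.587, -0.0426, 0.0972]
tcp_rot: [[-0.782, -0.624, 0.001], [-0.624, 0.782, -0.0], [-0.001, -0.001, -1.0]]
ft_force: [-0.2, -0.9, 0.2]
width: 0.0855
```

Request:
arm_command(
  moves=[0,0,0,0,0,0,0,0,0,0,0,0,0,0,0,0,0,0,0,0,0,0,0,0,0,0,0,0,0,0,0,0,0,0,0,0,0,0,0,0,0,0,0,0,0,0,0,0],
  jaw=-1,
  grip_force=25,
)

```text
time_s: 4.03
eef_pos: [0.5864, -0.0425, 0.0964]
tcp_rot: [[-0.781, -0.624, -0.0], [-0.624, 0.781, 0.0], [-0.0, 0.0, -1.0]]
ft_force: [-1.9, 0.3, 3.7]
width: 0.0136
```

Request:
arm_command(
  moves=[0,0,0,0,0,3,0,0,-0.0002,0,0,7,0,0,-0.0004,0,0,11,0,0,-0.0005,0,0,15,0,0,-0.0005,0,0,15],
)

```text
time_s: 4.65
eef_pos: [0.5865, -0.0426, 0.0969]
tcp_rot: [[-0.916, -0.401, 0.0], [-0.401, 0.916, -0.0], [-0.0, -0.0, -1.0]]
ft_force: [-2.8, 1.4, 3.5]
width: 0.0137
```

Request:
arm_command(
  moves=[0,0,-0.0001,0,0,4,0,0,-0.0003,0,0,8,0,0,-0.0004,0,0,12,0,0,-0.0005,0,0,16,0,0,-0.0007,0,0,20,0,0,-0.0007,0,0,20],
)

```text
time_s: 5.4
eef_pos: [0.5864, -0.0424, 0.0976]
tcp_rot: [[-0.998, -0.065, 0.0], [-0.065, 0.998, 0.0], [-0.0, 0.0, -1.0]]
ft_force: [-2.0, 1.1, 4.0]
width: 0.0136
```

Request:
arm_command(
  moves=[0,0,-0.0001,0,0,4,0,0,-0.0003,0,0,8,0,0,-0.0004,0,0,12,0,0,-0.0006,0,0,16,0,0,-0.0007,0,0,20,0,0,-0.0008,0,0,24,0,0,-0.0008,0,0,24],
)

```text
time_s: 6.28
eef_pos: [0.5864, -0.0423, 0.0982]
tcp_rot: [[-0.938, 0.346, -0.0], [0.346, 0.938, 0.0], [0.0, 0.0, -1.0]]
ft_force: [-1.5, 1.6, 4.0]
width: 0.0136
```

Request:
arm_command(
  moves=[0,0,-0.0001,0,0,4,0,0,-0.0003,0,0,8,0,0,-0.0004,0,0,12,0,0,-0.0006,0,0,16,0,0,-0.0007,0,0,20,0,0,-0.0008,0,0,24,0,0,-0.0009,0,0,28,0,0,-0.0009,0,0,28],
)

```text
time_s: 7.28
eef_pos: [0.5863, -0.0422, 0.0991]
tcp_rot: [[-0.667, 0.745, -0.0], [0.745, 0.667, 0.0], [0.0, 0.0, -1.0]]
ft_force: [-1.1, 2.5, 2.5]
width: 0.0136
```

Run:
```python
from h import *
s=robot.state(); print(s["eef_pos"],s["joint_pos"].round(1),s["wrist_torque"],s["ft_force"])
p,d,i=snap("wrist"); save("w2",cv2.resize(p[100:400,130:430],(600,600)))
```

```text
[ 0.586348   -0.04219237  0.09907451] [-27.9  26.7  38.1  95.9 -18.   63.7  57.1] [ 0.54375619  0.41111777 -0.14524854] [-1.09151036  2.45354056  2.51759435]
```

View pics/w2.png

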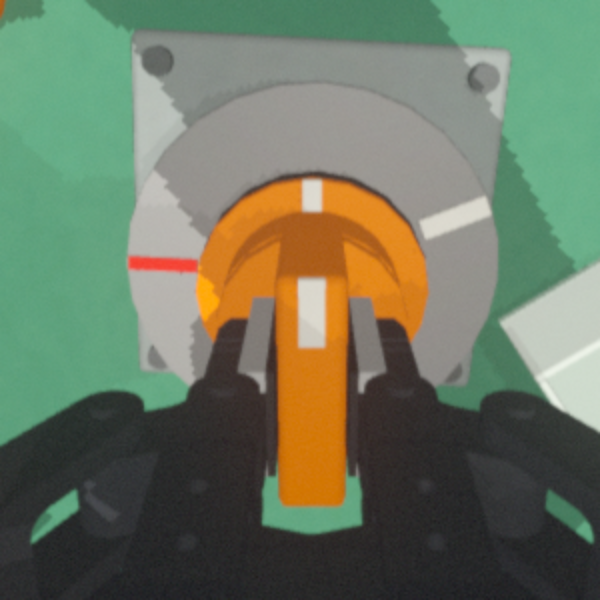

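The view shows the nut following the grip: its line points up at (312,195), with red to the left at (163,264) and white to the right at (455,218), roughly 68° still to go.

Request:
arm_command(
  moves=[0,0,-0.0001,0,0,4,0,0,-0.0003,0,0,8,0,0,-0.0004,0,0,12,0,0,-0.0006,0,0,16,0,0,-0.0007,0,0,20,0,0,-0.0008,0,0,24,0,0,-0.0009,0,0,28,0,0,-0.0009,0,0,28],
)

```text
time_s: 8.32
eef_pos: [0.5865, -0.0421, 0.1001]
tcp_rot: [[-0.239, 0.971, -0.0], [0.971, 0.239, 0.0], [0.0, 0.0, -1.0]]
ft_force: [-1.6, 3.1, 4.6]
width: 0.0137
```

Request:
arm_command(
  moves=[0,0,-0.0001,0,0,4,0,0,-0.0003,0,0,8,0,0,-0.0004,0,0,12,0,0,-0.0006,0,0,16,0,0,-0.0007,0,0,20,0,0,-0.0007,0,0,20],
)

```text
time_s: 9.07
eef_pos: [0.5865, -0.0422, 0.1009]
tcp_rot: [[0.108, 0.994, 0.0], [0.994, -0.108, 0.0], [0.0, 0.0, -1.0]]
ft_force: [-1.3, 3.8, 5.5]
width: 0.0136
```

Request:
arm_command(
  moves=[0,0,-0.0002,0,0,4,0,0,-0.0004,0,0,8,0,0,-0.0005,0,0,12,0,0,-0.0007,0,0,16,0,0,-0.0008,0,0,20,0,0,-0.0008,0,0,20],
)

```text
time_s: 9.82
eef_pos: [0.5866, -0.0421, 0.1018]
tcp_rot: [[0.442, 0.897, 0.0], [0.897, -0.442, 0.0], [0.001, -0.0, -1.0]]
ft_force: [-2.4, 3.2, 5.5]
width: 0.0136
```

Run:
```python
from h import *
s=robot.state(); print(s["eef_pos"],s["joint_pos"].round(1),s["wrist_torque"],s["ft_force"])
p,d,i=snap("wrist"); save("w3",cv2.resize(p[100:400,130:430],(600,600)))
```

```text
[ 0.58662168 -0.04213182  0.10181892] [-37.9  31.4  53.2  96.1 -27.2  66.4  -3.7] [ 0.81804476  0.49757241 -0.03056778] [-2.42001379  3.22938601  5.47150874]
```

View pics/w3.png

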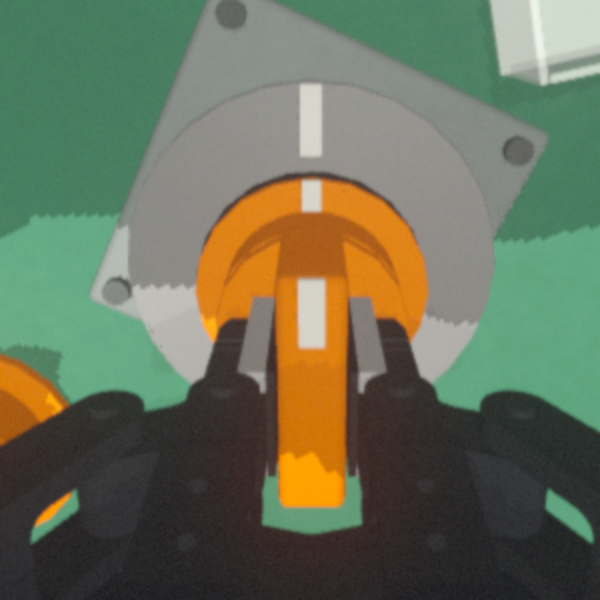

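The nut's line at (312,195) and the white plate line at (312,120) now line up, and the twisting torque has dropped to about zero. I'll lift gently.

Request:
arm_command(
  moves=[0,0,-0.0005,0,0,0,0,0,-0.001,0,0,0,0,0,-0.0015,0,0,0,0,0,-0.002,0,0,0],
)

```text
time_s: 10.38
eef_pos: [0.5865, -0.0422, 0.1035]
tcp_rot: [[0.443, 0.896, 0.0], [0.896, -0.443, 0.0], [0.0, -0.0, -1.0]]
ft_force: [2.1, 3.7, 0.4]
width: 0.014
```

Request:
arm_command(
  moves=[0,0,-0.001,0,0,0,0,0,-0.002,0,0,0,0,0,-0.003,0,0,0,0,0,-0.004,0,0,0],
)

```text
time_s: 10.88
eef_pos: [0.5857, -0.0424, 0.1071]
tcp_rot: [[0.444, 0.896, -0.002], [0.896, -0.444, 0.0], [-0.001, -0.002, -1.0]]
ft_force: [-0.6, 4.5, -3.9]
width: 0.0136
```

Request:
arm_command(
  moves=[0.0004,-0.0002,-0.002,0,0,0,0.0004,-0.0002,-0.005,0,0,0,0.0004,-0.0002,-0.01,0,0,0,0.0004,-0.0002,-0.02,0,0,0,0.0004,-0.0002,-0.04,0,0,0,0.0004,-0.0002,-0.06,0,0,0,0.0004,-0.0002,-0.075,0,0,0,0.0004,-0.0002,-0.08,0,0,0],
)

```text
time_s: 11.88
eef_pos: [0.587, -0.0422, 0.1891]
tcp_rot: [[0.444, 0.896, 0.002], [0.896, -0.444, 0.0], [0.001, 0.002, -1.0]]
ft_force: [0.2, 0.9, -2.5]
width: 0.014
```

Run:
```python
from h import *
s=robot.state(); print(s["eef_pos"],s["joint_pos"].round(1),s["ft_force"])
p,d,i=snap("side"); save("s4",cv2.resize(p[130:370,230:430],(500,600)))
R=s["tcp_rot"]; print((R.T@(np.array([.481,-.3005,s["eef_pos"][2]])-s["eef_pos"])).round(4))
```

```text
[ 0.58695532 -0.04221927  0.1891335 ] [-40.2  26.7  56.6  90.2 -22.9  75.4  -7. ] [ 0.15190067  0.93726499 -2.53188151]
[-0.2785  0.0198 -0.0003]
```

View pics/s4.png

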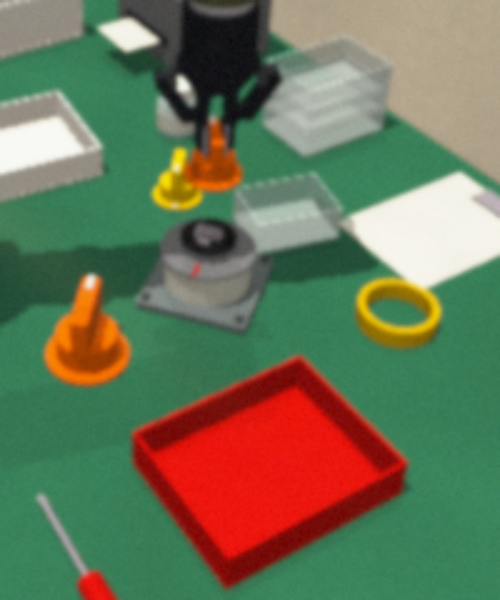

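The side view shows the nut hanging upright in the gripper at (213,160) and the bare spindle at (205,235). The red basket at (270,470) is empty and hasn't moved.

Request:
arm_command(
  moves=[-0.025,0.002,0,0,0,0,-0.065,0.005,0,0,0,0,-0.11,0.008,0,0,0,0,-0.155,0.011,0,0,0,0,-0.2,0.014,0,0,0,0,-0.24,0.017,0,0,0,0,-0.268,0.019,0,0,0,0,-0.278,0.02,0,0,0,0],
)

```text
time_s: 12.92
eef_pos: [0.4785, -0.3026, 0.1873]
tcp_rot: [[0.448, 0.894, -0.001], [0.894, -0.448, -0.0], [-0.001, -0.001, -1.0]]
ft_force: [-0.2, -0.3, -1.6]
width: 0.0133
```

Request:
arm_command(
  moves=[0,0,0.01,0,0,0,0,0,0.035,0,0,0,0,0,0.065,0,0,0,0,0,0.095,0,0,0,0,0,0.12,0,0,0,0,0,0.138,0,0,0,0,0,0.145,0,0,0,0,0,0.145,0,0,0],
)

```text
time_s: 13.92
eef_pos: [0.481, -0.2998, 0.0425]
tcp_rot: [[0.444, 0.896, -0.0], [0.896, -0.444, -0.0], [-0.0, -0.0, -1.0]]
ft_force: [0.1, 0.6, -1.4]
width: 0.013
```

Request:
arm_command(
  moves=[0,0,0.002,0,0,0,0,0,0.004,0,0,0,0,0,0.006,0,0,0,0,0,0.007,0,0,0,0,0,0.0075,0,0,0],
)

```text
time_s: 14.55
eef_pos: [0.4808, -0.3001, 0.035]
tcp_rot: [[0.444, 0.896, -0.0], [0.896, -0.444, -0.0], [-0.0, -0.0, -1.0]]
ft_force: [-0.1, -0.7, -2.4]
width: 0.0139
```

Request:
arm_command(
  moves=[0,0,0.0005,0,0,0,0,0,0.001,0,0,0,0,0,0.001,0,0,0],
)

```text
time_s: 14.92
eef_pos: [0.4808, -0.3001, 0.0341]
tcp_rot: [[0.444, 0.896, -0.0], [0.896, -0.444, 0.0], [-0.0, -0.0, -1.0]]
ft_force: [-0.6, 0.2, -1.1]
width: 0.0135
```

Request:
arm_command(
  moves=[0,0,0.0003,0,0,0,0,0,0.0006,0,0,0,0,0,0.001,0,0,0,0,0,0.001,0,0,0],
)

```text
time_s: 15.42
eef_pos: [0.4808, -0.3, 0.0331]
tcp_rot: [[0.444, 0.896, -0.0], [0.896, -0.444, 0.0], [-0.0, -0.0, -1.0]]
ft_force: [0.5, -0.3, -2.1]
width: 0.0135
```

Request:
arm_command(
  moves=[0,0,0.0003,0,0,0,0,0,0.0006,0,0,0,0,0,0.001,0,0,0,0,0,0.001,0,0,0],
)

```text
time_s: 15.92
eef_pos: [0.4809, -0.3001, 0.0328]
tcp_rot: [[0.444, 0.896, 0.0], [0.896, -0.444, 0.0], [0.001, 0.0, -1.0]]
ft_force: [-3.4, 2.5, 7.2]
width: 0.0135
```

Contact at about 7 N, so I'll release.

Request:
arm_command(
  moves=[0,0,-0.0005,0,0,0,0,0,-0.0005,0,0,0,0,0,-0.0005,0,0,0,0,0,-0.0005,0,0,0,0,0,-0.0005,0,0,0,0,0,-0.0005,0,0,0],
  jaw=0.6,
)

```text
time_s: 16.68
eef_pos: [0.4808, -0.3001, 0.0326]
tcp_rot: [[0.444, 0.896, -0.0], [0.896, -0.444, -0.0], [-0.0, -0.0, -1.0]]
ft_force: [0.5, 0.6, 0.1]
width: 0.0681
```

Request:
arm_command(
  moves=[0,0,-0.005,0,0,0,0,0,-0.02,0,0,0,0,0,-0.045,0,0,0,0,0,-0.08,0,0,0,0,0,-0.12,0,0,0,0,0,-0.16,0,0,0,0,0,-0.18,0,0,0,0,0,-0.18,0,0,0],
)

```text
time_s: 17.68
eef_pos: [0.4814, -0.301, 0.2151]
tcp_rot: [[0.445, 0.896, 0.004], [0.896, -0.445, -0.001], [0.0, 0.004, -1.0]]
ft_force: [-0.0, 0.4, -0.3]
width: 0.0683
```

Run:
```python
from h import *
s=robot.state(); print(s["time_s"],s["eef_pos"],s["width"],s["ft_force"])
p,d,i=snap("side"); save("s5",cv2.resize(p[130:370,160:430],(675,600)))
p,d,i=snap("wrist"); save("w5",p)
h=cv2.cvtColor(p,cv2.COLOR_RGB2HSV); m=(h[:,:,0]>=5)&(h[:,:,0]<18)&(h[:,:,1]>150)&(h[:,:,2]>90)&(d>0)
v,u=np.nonzero(m);P=np.array([pt(i,d,a,b) for a,b in zip(u,v)])
P=P[(abs(P[:,0]-.481)<.09)&(abs(P[:,1]+.3)<.07)]; print(len(P),P.min(0),P.max(0))
for a,b in((0,.014),(.055,.075)):
    Q=P[(P[:,2]>a)&(P[:,2]<b)]
    if len(Q)>3: print(cv2.minAreaRect((Q[:,:2]*1000).astype(np.float32)),np.median(Q[:,2]))
```

```text
17.675 [ 0.48140623 -0.30095504  0.21508968] 0.06830197909243 [-0.02063355  0.40146169 -0.27644202]
864 [ 0.44709189 -0.34415435  0.00122873] [ 0.5131302  -0.26889135  0.06193647]
((480.40277099609375, -304.3754577636719), (66.19375610351562, 71.64007568359375), 13.245929718017578) 0.006672858989243635
((480.5383605957031, -301.2063293457031), (51.70465850830078, 13.177528381347656), 63.258140563964844) 0.06014564766708802
```

View pics/s5.png

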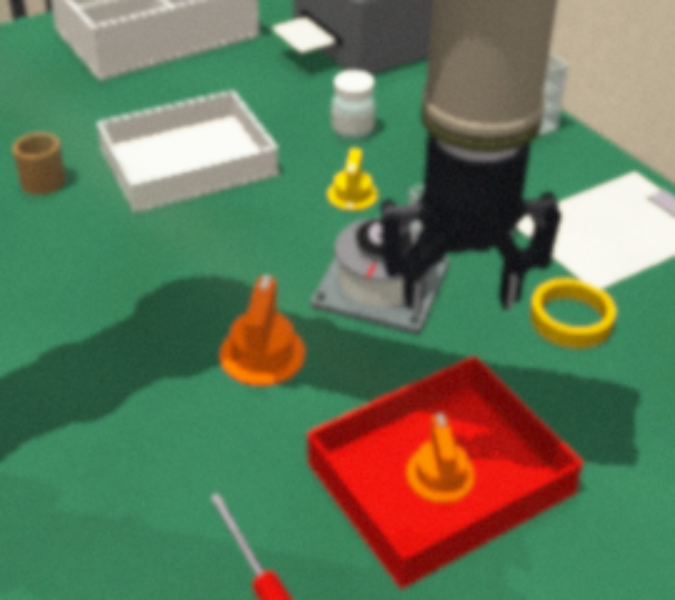

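The nut stands upright in the red basket at (440,470), with its bar top at z = 60 mm (61 expected). The other things look unmoved and the gripper is clear, so I'll hand in.

```bash
python3 -c "
from station import robot
print(robot.sign_off(), robot.state()['time_s'])"
```

```text
the job is handed in; nothing more can be done
the job is handed in; nothing more can be done
```

The nut is off the spindle and standing upright in the red basket. I handed the job in at about 18 s, well under the 67 s limit.

- **Unscrewing:** I gripped the bar at 25 N and turned it about 155° clockwise, raising the grip with the thread. The vertical force stayed between about 2.5 and 5.5 N. The wrist picture then showed the two white lines in line and the twisting torque near zero.
- **Lifting:** It came off gently, pulling at most about 4 N in the readings.
- **Placing:** I set it down with about 7 N of contact and let go. In the last picture the top of the bar is 60 mm above the table (61 mm expected), near the middle of the basket. The gripper is clear, with contact force near zero.

The side view shows the basket and the other things in view where they were. The arm hid the clear box in that last picture, so I couldn't check it, but the path didn't go near it.

The only mismatch was small: the nut touched down about 0.7 mm lower than computed, probably because it shifted slightly in the pads or from camera calibration error.

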